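Free packed sample bars, load them on the contact strips, zero the probe

ROBOT

A 6-joint arm with a two-finger parallel gripper is mounted at the origin on the work surface. World frame = base frame: x ahead of the robot, y to its left, z up, the work surface at z = 0. Lengths are in m, angles in rad, forces in N, time in s.
With the tool pointing down it reaches from about 0.375 to 0.9 m from the base axis. Payload 3.1 kg.
Tool frame: the origin (TCP) lies between the finger pads; the fingertips stand robot.finger_overhang ahead of it and the grasp point (between the pads) lies 3 mm ahead of it (robot.finger_overhang is the distance from the TCP to the fingertips, in m); z points along the fingers, y is the line along which they close (so a half turn about z gives the same grasp; the last joint's range is limited). The gripper opens to 87 mm and grips with 3 to 60 N. Pads are 19 mm wide; open, the fingers measure 117 mm over their backs; the gripper's body (75 mm by 190 mm) begins 51 mm behind the grasp point.
Start: joints at [0.936, 0.527, 1.433, -0, 1.181, -0.178], TCP at [0.275, 0.561, 0.245] pointing down, gripper open.
Joint ranges: [-3.08, 3.08], [-0.75, 2.2], [0.22, 2.44], [-1.43, 4.57], [0, 2.65], [-2.85, 2.85]. Speed limits (rad/s): [2.79, 2.79, 3.14, 3.14, 3.14, 3.14].

INTERFACE

Orientations are given as a unit quaternion [x, y, z, w].
In Python, from rig import get_obs, vision, hand_in, nets, robot gives the robot as it stands.
- The arm moves only by the tool apply_moves, never from a script. Its argument "series" is a list of rows, each an object with "offset": the shift along the world's x, y, z in cm, a list of three; "rot": the turn, a rotation vector about the world's x, y, z in degrees, a list of three. A call has 1 to 20 rows; each row is the pose to reach, as a shift and turn from the pose commanded when the call began; what a row does not reach only later rows make up. A row lasts 1/10 s, in which the tool goes at most 50 mm and 8.59 degrees, less where a joint would pass 70% of its speed; a pose out of reach is approached as far as the arm can. A call with a gripper value outside its range is refused whole. "hand" is the opening, from 0 (shut) to 1 (fully open), set as the call begins (left out, the last holds). The fingers move at their own pace and stop on an object; "newtons" is the grip in N (left out, the last holds). Time passes only in rows, so rows that repeat a pose let the fingers close. It gives the time, the measured TCP pose, the force, the opening and the grip force at its end, in the units of the state.
- get_obs(): the state, without advancing time (a new reading comes with each control period).
- vision.camera(name): name is "side" or "top" or "wrist"; returns the picture (420x560x3 uint8, red, green, blue); there is no depth.
- vision.calibration(name): a dict with "K" (3x3 intrinsics, pixels), "R" (3x3) and "t" (3): a world point X has camera coordinates R X + t. Camera axes: x right, y down, z forward; pixel columns grow to the right and rows downward; lengths in m; the calibration is good to about 2 mm. The wrist camera is an equidistant fisheye: a pixel r from the principal point sees the ray r / f radians off the axis. A picture is of the moment at which its call begins: read the wrist's pose just before it. calibration takes no time and is no camera call; for the wrist camera it gives the pose at the moment of the call.
- hand_in(): hands the job in; it is judged then, once.
Trained networks look in the newest picture that a camera, given by its name, has taken for a name from the list of things; names that differ only in an ending like _2 or _b are one class to them, and where a whole thing is asked for, a point or a joint stands for the part that bears it (a point fixed in the world has none). Each returns a list of dicts, best first, with "conf" (0 to 1); they miss things now and then, are a little off and sometimes report something else, mostly with a low value. They report only what shows in the picture. A call takes as long as a camera call. They do not tell look-alikes from the thing itself.
- nets.search_frame(camera, query): "centre" ([x, y, z] in m, in world coordinates, good to about 4 mm: the middle of the surface that is visible of it).
- nets.spot_point(camera, query): "centre" ([x, y, z] in m, in world coordinates, good to about 4 mm: a listed point, or the origin of a listed thing).
The state is a dict: "time": time; "q": joint angles; "joint_velocities": joint speeds; "joint_torque": joint torques, N m; "position": TCP position; "tool_rot": TCP orientation; "ft_force": force on the tool from outside, world axes, zero at the start; "moment": the same for the moment, N m; "grip_width": finger opening in m; "grip_force": force on a finger pad.
Only numpy, scipy, OpenCV 4.12 (cv2) and the standard library are available. Lean on these libraries where they do the work, as an engineer would, in place of code of your own. Each camera call takes 0.05 s, during which the arm holds its last target. There are 200 camera calls.

TASK

Get every graphite bar out of the storage rack, where they are packed too tightly for fingers until they are nudged out along their lanes, and lay each one squarely across both brass strips of the measuring fixture with a clear gap between bars. Once all are loaded, take the handheld probe from its rest, press its sprung red tip against the copper reference block until it is pushed well in, and lay the probe back on its rest. Leave the calliper, the jar and the blue dish alone.

Things in the scene. Friction and masses are not known exactly. Their poses are not given: they have to be found in the camera images.
- bar0: Sample bar 0: dark graphite bar, 100 x 32 x 32 mm, 0.18 kg, a silver band near each end; origin at its centre, x along its length (either end alike, any of the four long faces may be underneath). It starts lying in a lane of the rack, its ends within about 10 mm of flush with the lane's ends; which of the four bars are present, three or all of them, varies (None = absent).
- bar1: Sample bar 1: dark graphite bar, 100 x 32 x 32 mm, 0.18 kg, a silver band near each end; origin at its centre, x along its length (either end alike, any of the four long faces may be underneath). It starts lying in a lane of the rack, its ends within about 10 mm of flush with the lane's ends; which of the four bars are present, three or all of them, varies (None = absent).
- bar2: Sample bar 2: dark graphite bar, 100 x 32 x 32 mm, 0.18 kg, a silver band near each end; origin at its centre, x along its length (either end alike, any of the four long faces may be underneath). It starts lying in a lane of the rack, its ends within about 10 mm of flush with the lane's ends; which of the four bars are present, three or all of them, varies (None = absent).
- bar3: Sample bar 3: dark graphite bar, 100 x 32 x 32 mm, 0.18 kg, a silver band near each end; origin at its centre, x along its length (either end alike, any of the four long faces may be underneath). It starts lying in a lane of the rack, its ends within about 10 mm of flush with the lane's ends; which of the four bars are present, three or all of them, varies (None = absent).
- rack: Storage rack, fixed: base plate 3 mm thick (x -170 to +60, y -85 to +85 mm) with five white walls along x (x -50 to +50, 6 mm thick, tops 37 mm above the bench, 2 mm above the bars) at y = -82, -41, 0, 41, 82 mm: four lanes 35 mm wide centred at y = -61.5, -20.5, 20.5, 61.5 mm, open above and at both ends. Origin on the bench midway along the lanes, z up. Its side of the bench varies.
- rack_out (a point): Point on the rack's free plate, 110 mm to the -x side of the rack's origin, on the plate's top: the side to push bars out to (the free plate is 120 mm long). A bar has 1.5 mm of play a side in its lane, so fingers cannot get beside it, and it is too long to be taken by its ends; shut fingers fit in a lane behind a bar and can push it along.
- strips: Measuring fixture, fixed: grey plate 130 x 290 x 4 mm with two brass strips along y, 280 mm long, 16 mm wide, at x = -30 and +30 mm, tops 10 mm above the bench. Origin on the bench under its centre, z up. A loaded bar lies on both strips, its length along x, its centre at x = 0, 26 mm above the bench. Four bars fit with finger room between. The red block at its edge is for show. Its side varies.
- rest: Probe rest, fixed: base 120 x 50 x 6 mm with two grey forks, each 12 mm long, at x = -44 and +44 mm. Each fork's seat is 25 mm above the bench, 34 mm wide between prongs 10 mm high; between the forks is free space for fingers. Origin on the bench under its middle, z up; the probe lies along x.
- probe: Handheld probe: white square stick 120 x 28 x 28 mm with a yellow sleeve round its middle and a green mark at its tail, 0.15 kg. Origin at the centre of the stick; x points along it to the end with the red tip. It starts lying on the rest, its centre 39 mm above the bench, its tip towards the side (+y) where the copper block stands.
- probe_end (a point): Centre of the front face of the red tip, 74 mm from the probe's origin along its x while the tip is out. The tip is a round pin 16 mm across that stands 14 mm out of the stick.
- probe_tip (a joint): How far the red tip is pushed into the probe: 0 when out, 6 mm (0.006 m) fully in. A spring pushes it back out: about 1.4 N to start, 5 N fully in; it does not latch.
- ref: Copper reference block, fixed: 50 x 50 mm, from 6 to 62 mm above the bench, on a white foot 80 x 80 x 6 mm. Origin on the bench under its centre, x and y square to its sides, z up. The side facing the probe's tip is about its -y side; any side may be used.
- calliper: Bystander: steel calliper about 200 mm long, lying on the bench; origin near its middle. Not to be moved.
- jar: Bystander: small amber jar with a black cap, 60 mm across, 60 mm high; origin at the centre of its underside. Not to be moved.
- dish: Bystander: blue open dish 70 x 60 x 30 mm; origin at the centre of its underside. Not to be moved.
Things that resemble listed ones, but are neither listed nor needed, are in the scene too. Leave any brown or purple look-alike of the bar2 alone.

How it is judged:
By the outcome, as a careful person would: the job done as asked, in the order asked, and still so for the second after the job is handed in, with the robot touching nothing.
Of bar0, bar1, bar2, bar3 only 3 to 4 are there at a start; the rules pass over those that are not, and their reading is None.
At some moment in a run one of bar0, bar1, bar2, bar3 may be knocked a few centimetres aside while the robot is not near it.
Once in a run the grip may slacken for a moment while it holds something.
It also fails if it takes over 210 s, if anything falls off the work surface, if the arm or the gripper's body presses on something with over 40 N, if the wrist force passes 120 N, or if a joint passes its speed limit or range.

## Working session

There is one attempt and no reset: what is moved stays moved. The work goes in short steps, Python scripts to look and compute and a tool call to move; the robot and the scene stay as the last step left them, time stands still between calls to the robot, and variables do not carry over. Pictures are saved under pics/ and viewed, at most 14 in all, crops included, and the job is handed in when it is done.

Besides the shell and the picture viewer there is one more tool, called after "Call:" as name(argument=value, ...) on one line, values as JSON. apply_moves: Moves the arm, as the interface text tells. Its arguments: {"type":"object","properties":{"series":{"type":"array"},"hand":{"type":"number"},"newtons":{"type":"number"}},"required":["series"]}

```bash
mkdir -p pics; ls
python3 - <<'E'
from rig import get_obs, vision, nets, robot
import cv2,numpy as np
print({k:np.round(v,3).tolist() for k,v in get_obs().items()}, robot.finger_overhang)
ims=[]
for c in ["top","side"]:
    im=vision.camera(c)[:,:,::-1]; cv2.imwrite(f"pics/{c}0.png",im)
    k=vision.calibration(c); print(c,np.round(k["K"],1).tolist(),np.round(k["R"],3).tolist(),np.round(k["t"],3).tolist())
    for q in ["bar0","rack","rack_out","strips","rest","probe","probe_end","ref","calliper","jar","dish"]:
        print(c,q,[(np.round(d["centre"],3).tolist(),round(d["conf"],2)) for d in nets.spot_point(c,q)])
E
```

```text
pics
{'time': 0.0, 'q': [0.937, 0.528, 1.434, -0.0, 1.181, -0.179], 'joint_velocities': [-0.0, 0.001, -0.001, 0.001, 0.002, 0.001], 'joint_torque': [-0.001, -44.004, -17.659, 0.063, 0.058, -0.0], 'position': [0.275, 0.561, 0.244], 'tool_rot': [0.226, 0.974, -0.001, -0.0], 'ft_force': [-0.206, 0.785, -0.328], 'moment': [-0.01, -0.012, -0.049], 'grip_force': 0.0, 'grip_width': 0.087} 0.022
top [[464.0, 0.0, 281.1], [0.0, 464.0, 212.5], [0.0, 0.0, 1.0]] [[0.024, -1.0, -0.002], [-0.993, -0.023, -0.119], [0.119, 0.005, -0.993]] [-0.061, 0.597, 1.286]
top bar0 [([0.512, -0.175, 0.02], 0.93), ([0.522, -0.061, 0.018], 0.83), ([0.589, -0.427, 0.017], 0.74), ([0.516, -0.217, 0.017], 0.56), ([0.679, 0.079, -0.001], 0.49)]
top rack [([0.524, -0.233, 0.002], 0.59), ([0.513, -0.177, 0.021], 0.55), ([0.414, -0.243, 0.004], 0.24)]
top rack_out [([0.413, -0.243, 0.004], 0.93)]
top strips [([0.519, 0.248, 0.0], 0.8)]
top rest [([0.696, -0.082, 0.001], 0.78), ([0.695, -0.09, 0.04], 0.74)]
top probe [([0.695, -0.086, 0.042], 0.55)]
top probe_end [([0.69, -0.012, 0.04], 0.53)]
top ref [([0.68, 0.082, -0.
[... 178 characters left out ...]
.6, 213.9], [0.0, 0.0, 1.0]] [[-0.892, -0.453, 0.015], [-0.319, 0.604, -0.73], [0.321, -0.656, -0.683]] [0.493, 0.259, 0.682]
side bar0 [([0.522, -0.059, 0.016], 0.85), ([0.518, -0.259, 0.018], 0.8), ([0.59, -0.43, 0.015], 0.73), ([0.515, -0.215, 0.018], 0.71)]
side rack [([0.523, -0.236, -0.007], 0.82)]
side rack_out [([0.411, -0.24, 0.003], 0.91)]
side strips [([0.519, 0.247, -0.002], 0.58), ([0.73, 0.301, -0.0], 0.34)]
side rest []
side probe [([0.698, -0.091, 0.043], 0.82)]
side probe_end [([0.69, -0.011, 0.039], 0.41)]
side ref [([0.678, 0.08, -0.002], 0.61)]
side calliper [([0.776, 0.004, 0.001], 0.74)]
side jar [([0.729, 0.301, 0.001], 0.77)]
side dish [([0.742, -0.318, 0.003], 0.73)]
```

View pics/top0.png

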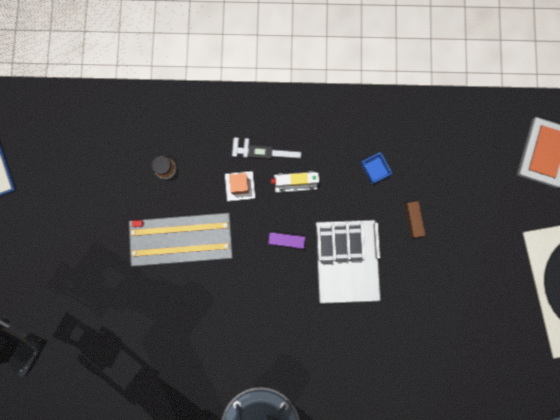

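View pics/side0.png

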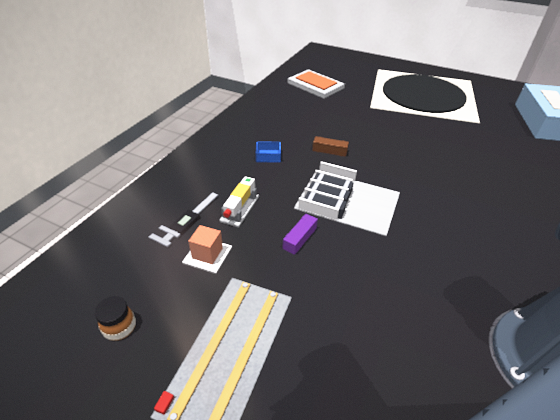

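Seen in the top picture (image up = +x, left = +y):
- **Rack** (347,262): bars in three lanes at about (326,243), (341,243) and (356,243). The right lane (370,243) is empty.
- **Could be taken for a bar:** the purple bar (287,240) and the brown bar (416,219). I reject both by colour and by not being in the rack.
- **Probe** (297,181), **ref** (239,184), **strips** (180,240).

Next I take wrist views of the strips, then the rack.

Call:
apply_moves(series=[{"offset": [22.5,-31,8.5],"rot": [0,0,-64]},{"offset": [22.5,-31,8.5],"rot": [0,0,-64]},{"offset": [22.5,-31,8.5],"rot": [0,0,-64]},{"offset": [22.5,-31,8.5],"rot": [0,0,-64]},{"offset": [22.5,-31,8.5],"rot": [0,0,-64]},{"offset": [22.5,-31,8.5],"rot": [0,0,-64]},{"offset": [22.5,-31,8.5],"rot": [0,0,-64]},{"offset": [22.5,-31,8.5],"rot": [0,0,-64]},{"offset": [22.5,-31,8.5],"rot": [0,0,-64]},{"offset": [22.5,-31,8.5],"rot": [0,0,-64]},{"offset": [22.5,-31,8.5],"rot": [0,0,-64]},{"offset": [22.5,-31,8.5],"rot": [0,0,-64]}], hand=0)

```text
time: 2.4
position: [0.4989, 0.2523, 0.3291]
tool_rot: [0.707, 0.707, -0.0, -0.0]
ft_force: [-0.6, 0.5, -0.2]
grip_width: 0.0027
grip_force: 0.0
```

```bash
cat > h.py <<'E'
from rig import get_obs, vision, nets, robot
import cv2,numpy as np
from scipy.spatial.transform import Rotation as Rn
def st():
    o=get_obs(); R=Rn.from_quat(o["tool_rot"]).as_matrix()
    print("t",round(o["time"],2),"p",np.round(o["position"],4).tolist(),"closeang",round(np.degrees(np.arctan2(R[1,1],R[0,1])),2),"zax",np.round(R[:,2],3).tolist(),"F",np.round(o["ft_force"],1).tolist(),"w",round(o["grip_width"],4),"gf",round(o["grip_force"],1),"q",np.round(o["q"],2).tolist()); return o
def proj(k,X,fish):
    c=np.asarray(X)@np.array(k["R"]).T+k["t"]; K=np.array(k["K"])
    if fish:
        rr=np.hypot(c[...,0],c[...,1]); th=np.arctan2(rr,c[...,2]); s=th/np.maximum(rr,1e-9)
        u=c[...,:2]*s[...,None]
    else: u=c[...,:2]/c[...,2:]
    return u*[K[0,0],K[1,1]]+K[:2,2]
def rect(cam,x0,x1,y0,y1,z,res=0.0005,im=None,k=None):
    "orthophoto: row 0 = x1 (up=+x), col 0 = y1 (left=+y)"
    if im is None: k=vision.calibration(cam); im=vision.camera(cam)[:,:,::-1]
    xs=np.arange(x1,x0,-res); ys=np.arange(y1,y0,-res)
    X=np.stack(np.meshgrid(xs,ys,indexing="ij")+[np.full((len(xs),len(ys)),z)] if False else [*np.meshgrid(xs,ys,indexing="ij"),np.full((len(xs),len(ys)),z)],-1)
    m=proj(k,X,cam=="wrist").astype(np.float32)
    return cv2.remap(im,m[...,0],m[...,1],cv2.INTER_LINEAR),im,k
def spots(cam,qs):
    for q in qs: print(cam,q,[(np.round(d["centre"],3).tolist(),round(d["conf"],2)) for d in nets.spot_point(cam,q)])
E
python3 - <<'E'
from h import *
st()
r,im,k=rect("wrist",.40,.64,.09,.41,.010,.0005)
cv2.imwrite("pics/w_strips_raw.png",im); cv2.imwrite("pics/w_strips.png",r)
print(np.round(k["K"],1).tolist(), np.round(-np.array(k["R"]).T@k["t"],3))
hsv=cv2.cvtColor(r,cv2.COLOR_BGR2HSV); m=cv2.inRange(hsv,(15,90,90),(35,255,255))
for c in cv2.findContours(m,0,2)[0]:
    if cv2.contourArea(c)>2000:
        (a,b),s,an=cv2.minAreaRect(c); print("strip x",.64-b*.0005,"y",.41-a*.0005,np.array(s)*.0005,an)
spots("wrist",["strips"])
E
```

```text
t 2.4 p [0.4989, 0.2523, 0.3291] closeang 0.02 zax [-0.001, -0.0, -1.0] F [-0.6, 0.5, -0.2] w 0.0027 gf 0.0 q [0.27, 0.35, 1.49, 0.0, 1.3, 0.27]
[[325.2, 0.0, 277.7], [0.0, 325.2, 211.1], [0.0, 0.0, 1.0]] [0.499 0.331 0.47 ]
strip x 0.48978944396972657 y 0.23973016357421872 [0.0187816  0.27171024] 84.61927795410156
strip x 0.5479908828735351 y 0.25167147827148434 [0.01689261 0.27432913] 84.0938491821289
wrist strips [([0.521, 0.246, -0.001], 0.57)]
```

View pics/w_strips.png

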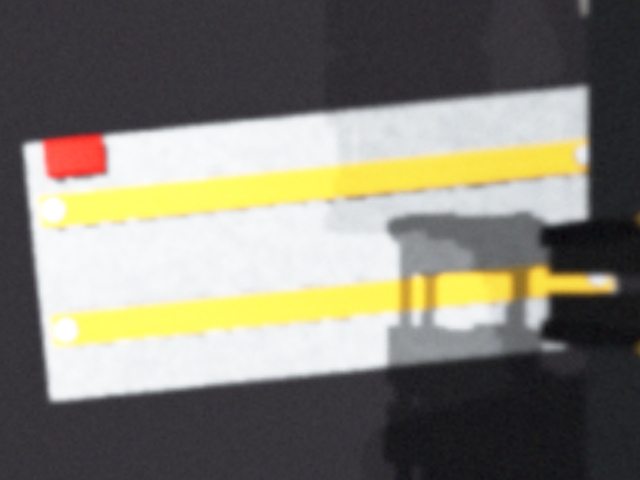

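Call:
apply_moves(series=[{"offset": [0,-46,0],"rot": [0,0,0]},{"offset": [0,-46,0],"rot": [0,0,0]},{"offset": [0,-46,0],"rot": [0,0,0]},{"offset": [0,-46,0],"rot": [0,0,0]},{"offset": [0,-46,0],"rot": [0,0,0]},{"offset": [0,-46,0],"rot": [0,0,0]},{"offset": [0,-46,0],"rot": [0,0,0]},{"offset": [0,-46,0],"rot": [0,0,0]},{"offset": [0,-46,0],"rot": [0,0,0]},{"offset": [0,-46,0],"rot": [0,0,0]},{"offset": [0,-46,0],"rot": [0,0,0]},{"offset": [0,-46,0],"rot": [0,0,0]}])

```text
time: 3.7
position: [0.4999, -0.2072, 0.3292]
tool_rot: [0.707, 0.707, 0.0, -0.001]
ft_force: [0.1, 0.0, -0.5]
grip_width: 0.0002
grip_force: 0.0
```

Run:
```python
from h import *
st()
r,im,k=rect("wrist",.34,.62,-.36,-.12,.037,.0005)
cv2.imwrite("pics/w_rack_raw.png",im); cv2.imwrite("pics/w_rack.png",r)
spots("wrist",["rack","rack_out","bar0"])
```

```text
t 3.7 p [0.4999, -0.2072, 0.3292] closeang -0.06 zax [-0.001, 0.002, -1.0] F [0.1, 0.0, -0.5] w 0.0002 gf 0.0 q [-0.6, 0.32, 1.53, 0.0, 1.29, -0.6]
wrist rack [([0.518, -0.24, 0.002], 0.64)]
wrist rack_out [([0.412, -0.243, 0.001], 0.72), ([0.518, -0.237, 0.004], 0.67)]
wrist bar0 [([0.523, -0.259, 0.017], 0.96), ([0.511, -0.175, 0.019], 0.94), ([0.514, -0.216, 0.018], 0.79), ([0.521, -0.06, 0.022], 0.65), ([0.694, -0.082, -0.002], 0.41)]
```

View pics/w_rack.png

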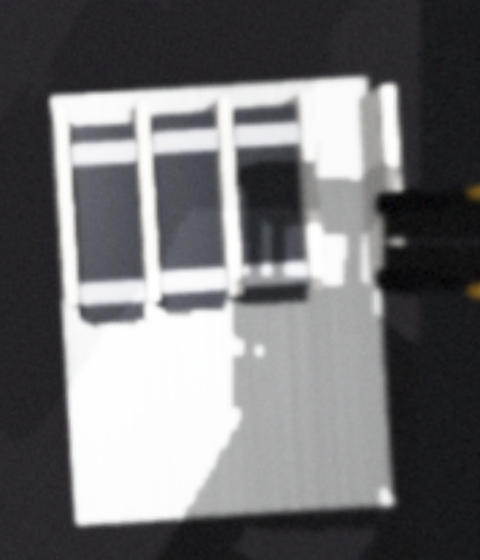

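Run:
```python
from h import *
im=cv2.imread("pics/w_rack_raw.png"); k=vision.calibration("wrist")
r,_,_=rect("wrist",.33,.62,-.36,-.12,.003,.0005,im,k)
g=cv2.cvtColor(r,cv2.COLOR_BGR2GRAY); 
def fit(P):
    v=cv2.fitLine(np.float32(P),cv2.DIST_HUBER,0,.01,.01).ravel(); return v
# left edge: for rows, first col bright; top edge for cols; bottom edge
L=[(.62-i*.0005, -.12-np.argmax(g[i]>110)*.0005) for i in range(330,520)]
B=[(.62-(g.shape[0]-1-np.argmax(g[::-1,j]>85))*.0005, -.12-j*.0005) for j in range(100,360,4)]
T=[(.62-np.argmax(g[:,j]>110)*.0005, -.12-j*.0005) for j in range(70,330,4)]
for n,P in (("L",L),("B",B),("T",T)):
    v=fit(P); print(n,np.round(v,4), np.degrees(np.arctan2(v[1],v[0])))
def X(a,b):
    A=np.array([[a[0],-b[0]],[a[1],-b[1]]]); s=np.linalg.solve(A,b[2:]-a[2:]); return a[2:]+s[0]*a[:2]
l,b,t=map(fit,(L,B,T)); bl,tl=X(l,b),X(l,t); print("BL",bl,"TL",tl,"len",np.linalg.norm(tl-bl))
u=(tl-bl)/np.linalg.norm(tl-bl); n=np.array([-u[1],u[0]])
o=(bl+170e-3*u+tl-60e-3*u)/2-.085*n; print("origin",o,"yaw",np.degrees(np.arctan2(u[1],u[0])))
r2,_,_=rect("wrist",.43,.60,-.34,-.13,.037,.00035,im,k)
for a in (o,):
  for yl in (-82,-41,0,41,82):
    p=[o+u*x+n*yl/1e3 for x in (-.05,.05)]
    cv2.line(r2,*[(int((-.13-q[1])/.00035),int((.60-q[0])/.00035)) for q in p],(0,0,255),1)
cv2.imwrite("pics/chk.png",r2)
```

```text
L [ 0.9983  0.0586  0.4078 -0.1557] 3.35688
B [ 0.0796 -0.9968  0.3512 -0.2368] -85.4317
T [ 0.0609 -0.9981  0.5836 -0.219 ] -86.509636
BL [ 0.34496155 -0.15934868] TL [ 0.5790779  -0.14561641] len 0.23451874
origin [ 0.52190256 -0.23411618] yaw 3.3568802
```

View pics/chk.png

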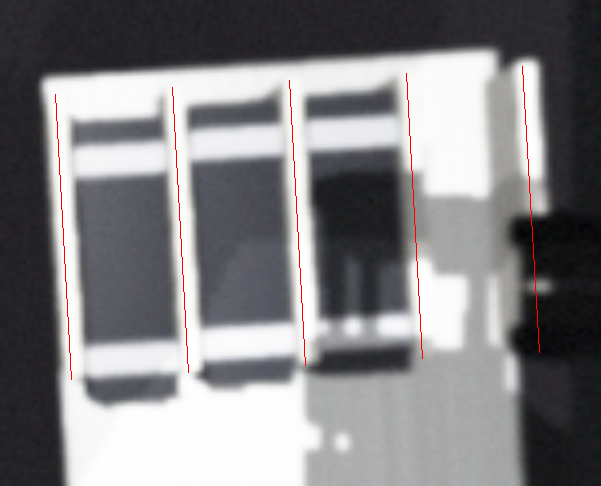

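The rack overlay fits to about 2 mm. The rack origin is near (0.5215,-0.236) with yaw 3.4°, and the strips are near (0.5195,0.2475) with yaw 5.8°. The crop also confirms three dark bars with silver bands, at chk.png columns 125, 241 and 360. I push the lane-3 bar first.

Call:
apply_moves(series=[{"offset": [5,-2.2,-5],"rot": [0,0,3.4]},{"offset": [10.1,-4.3,-10],"rot": [0,0,3.4]},{"offset": [10.1,-4.3,-15],"rot": [0,0,3.4]},{"offset": [10.1,-4.3,-20],"rot": [0,0,3.4]},{"offset": [10.1,-4.3,-24],"rot": [0,0,3.4]},{"offset": [10.1,-4.3,-24],"rot": [0,0,3.4]},{"offset": [10.1,-4.3,-27],"rot": [0,0,3.4]},{"offset": [10.1,-4.3,-29.7],"rot": [0,0,3.4]},{"offset": [10.1,-4.3,-29.7],"rot": [0,0,3.4]},{"offset": [10.1,-4.3,-29.7],"rot": [0,0,3.4]}])

```text
time: 4.9
position: [0.6014, -0.2509, 0.0327]
tool_rot: [0.686, 0.728, -0.0, -0.0]
ft_force: [-0.2, -0.0, 0.4]
grip_width: 0.0008
grip_force: 0.0
```

Run:
```python
from h import *
st()
r,im,k=rect("wrist",.42,.66,-.36,-.12,.037,.0005)
cv2.imwrite("pics/l3.png",im)
```

```text
t 4.9 p [0.6014, -0.2509, 0.0327] closeang 3.36 zax [-0.0, 0.0, -1.0] F [-0.2, -0.0, 0.4] w 0.0008 gf 0.0 q [-0.57, 0.84, 1.49, 0.0, 0.81, -0.63]
```

View pics/l3.png

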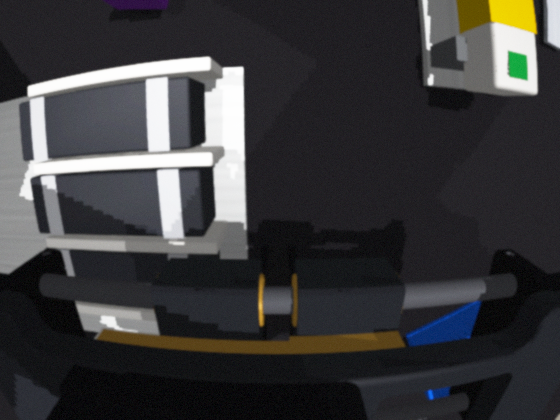

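The wrist view shows the bars at rows 115 and 200, and the fingertips at (278,290) standing past the plate's edge, opposite the third lane. I push gently and watch the force.

Call:
apply_moves(series=[{"offset": [-1.5,-0.09,0],"rot": [0,0,0]},{"offset": [-3,-0.18,0],"rot": [0,0,0]},{"offset": [-4.2,-0.25,0],"rot": [0,0,0]},{"offset": [-5.4,-0.32,0],"rot": [0,0,0]},{"offset": [-6.6,-0.39,0],"rot": [0,0,0]}])

```text
time: 5.45
position: [0.5362, -0.2568, 0.0343]
tool_rot: [0.687, 0.727, 0.0, 0.003]
ft_force: [2.9, -0.1, 2.2]
grip_width: 0.0008
grip_force: 1.5
```

Call:
apply_moves(series=[{"offset": [-1.2,-0.07,0],"rot": [0,0,0]},{"offset": [-2.4,-0.14,0],"rot": [0,0,0]},{"offset": [-3.6,-0.21,0],"rot": [0,0,0]},{"offset": [-4.6,-0.27,0],"rot": [0,0,0]},{"offset": [-5.3,-0.31,0],"rot": [0,0,0]},{"offset": [-5.7,-0.34,0],"rot": [0,0,0]},{"offset": [-5.7,-0.34,0],"rot": [0,0,0]}])

```text
time: 6.15
position: [0.4768, -0.2587, 0.0322]
tool_rot: [0.687, 0.727, -0.0, -0.001]
ft_force: [-0.7, 0.3, 0.2]
grip_width: 0.0006
grip_force: 0.0
```

Run:
```python
from h import *
st()
for c in("top","side"):
    im=vision.camera(c); spots(c,["bar0"])
```

```text
t 6.15 p [0.4768, -0.2587, 0.0322] closeang 3.27 zax [-0.002, 0.001, -1.0] F [-0.7, 0.3, 0.2] w 0.0006 gf 0.0 q [-0.7, 0.75, 1.78, -0.0, 0.61, -0.76]
top bar0 [([0.591, -0.427, 0.015], 0.74), ([0.518, -0.062, 0.023], 0.66), ([0.514, -0.216, 0.016], 0.46)]
side bar0 [([0.519, -0.06, 0.015], 0.84), ([0.413, -0.266, 0.018], 0.81), ([0.509, -0.171, 0.022], 0.76), ([0.518, -0.215, 0.015], 0.69), ([0.588, -0.432, 0.015], 0.55)]
```

Call:
apply_moves(series=[{"offset": [0,0,5],"rot": [0,0,0]},{"offset": [0,0,10],"rot": [0,0,-8]},{"offset": [-3,-0.2,14],"rot": [0,0,-90]},{"offset": [-6.5,-0.4,17],"rot": [0,0,-90]},{"offset": [-6.5,-0.4,17],"rot": [0,0,-90]},{"offset": [-6.5,-0.4,17],"rot": [0,0,-90]},{"offset": [-6.5,-0.4,17],"rot": [0,0,-90]},{"offset": [-6.5,-0.4,17],"rot": [0,0,-90]},{"offset": [-6.5,-0.4,17],"rot": [0,0,-90]},{"offset": [-6.5,-0.4,17],"rot": [0,0,-90]},{"offset": [-6.5,-0.4,17],"rot": [0,0,-90]},{"offset": [-6.5,-0.4,17],"rot": [0,0,-90]},{"offset": [-6.5,-0.4,17],"rot": [0,0,-90]},{"offset": [-6.5,-0.4,17],"rot": [0,0,-90]},{"offset": [-6.5,-0.4,17],"rot": [0,0,-90]}], hand=0.72)

```text
time: 7.85
position: [0.413, -0.2629, 0.2024]
tool_rot: [1.0, 0.029, -0.0, -0.0]
ft_force: [-0.7, -0.6, 1.3]
grip_width: 0.0628
grip_force: 0.0
```

```bash
cat >> h.py <<'E'
def bars(im,k,x0,x1,y0,y1,name):
    "dark bars on white plate: orthophoto at top-face height"
    r,_,_=rect("wrist",x0,x1,y0,y1,.035,.0005,im,k); cv2.imwrite(name,r)
E
python3 - <<'E'
from h import *
st()
k=vision.calibration("wrist"); im=vision.camera("wrist")[:,:,::-1]; cv2.imwrite("pics/p3raw.png",im)
spots("wrist",["bar0","rack_out"])
bars(im,k,.33,.57,-.36,-.12,"pics/p3.png")
E
```

```text
t 7.85 p [0.413, -0.2629, 0.2024] closeang -86.64 zax [-0.0, 0.0, -1.0] F [-0.7, -0.6, 1.3] w 0.0628 gf 0.0 q [-0.8, 0.41, 1.81, -0.0, 0.92, 0.72]
wrist bar0 [([0.416, -0.263, 0.018], 0.85), ([0.592, -0.428, 0.017], 0.77), ([0.515, -0.215, 0.018], 0.68), ([0.51, -0.176, 0.02], 0.58), ([0.518, -0.062, 0.02], 0.56)]
wrist rack_out [([0.416, -0.241, 0.002], 0.84)]
```

View pics/p3.png

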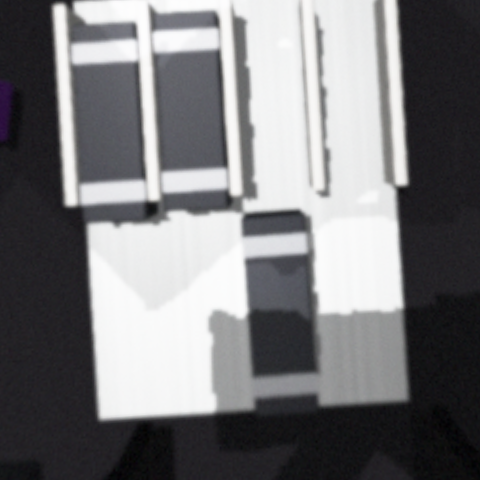

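The wrist orthophoto shows bar 3 out on the free plate, centre at about (281,312), which is (0.414,-0.261) at yaw 3.2°. The lane ends match my rack pose within 1 mm. Next is the grasp.

Call:
apply_moves(series=[{"offset": [0,0.1,-5],"rot": [0,0,0]},{"offset": [0,0.1,-10],"rot": [0,0,0]},{"offset": [0,0.1,-14],"rot": [0,0,0]},{"offset": [0,0.1,-16.4],"rot": [0,0,0]},{"offset": [0,0.1,-17.4],"rot": [0,0,0]},{"offset": [0,0.1,-17.4],"rot": [0,0,0]}])

```text
time: 8.6
position: [0.4128, -0.2619, 0.0276]
tool_rot: [1.0, 0.029, -0.001, -0.001]
ft_force: [-0.1, -1.0, 1.1]
grip_width: 0.0628
grip_force: 0.0
```

Call:
apply_moves(series=[{"offset": [0,0,0],"rot": [0,0,0]},{"offset": [0,0,0],"rot": [0,0,0]},{"offset": [0,0,0],"rot": [0,0,0]},{"offset": [0,0,0],"rot": [0,0,0]},{"offset": [0,0,0],"rot": [0,0,0]},{"offset": [0,0,1],"rot": [0,0,0]},{"offset": [0,0,4],"rot": [0,0,0]},{"offset": [0,0,9],"rot": [0,0,0]},{"offset": [0,0,9],"rot": [0,0,0]}], hand=0, newtons=35)

```text
time: 9.5
position: [0.4157, -0.2646, 0.1237]
tool_rot: [1.0, 0.029, 0.004, 0.004]
ft_force: [1.4, -0.1, -1.9]
grip_width: 0.032
grip_force: 34.9
```

Run:
```python
from h import *
st()
```

```text
t 9.5 p [0.4157, -0.2646, 0.1237] closeang -86.7 zax [0.008, -0.008, -1.0] F [1.4, -0.1, -1.9] w 0.032 gf 34.9 q [-0.79, 0.54, 1.88, 0.0, 0.71, 0.72]
```

Call:
apply_moves(series=[{"offset": [2,12,0],"rot": [0,0,2.4]},{"offset": [9.7,58.4,0],"rot": [0,0,2.4]},{"offset": [9.7,58.4,0],"rot": [0,0,2.4]},{"offset": [9.7,58.4,0],"rot": [0,0,2.4]},{"offset": [9.7,58.4,0],"rot": [0,0,2.4]},{"offset": [9.7,58.4,0],"rot": [0,0,2.4]},{"offset": [9.7,58.4,0],"rot": [0,0,2.4]},{"offset": [9.7,58.4,0],"rot": [0,0,2.4]},{"offset": [9.7,58.4,0],"rot": [0,0,2.4]},{"offset": [9.7,58.4,0],"rot": [0,0,2.4]},{"offset": [9.7,58.4,0],"rot": [0,0,2.4]},{"offset": [9.7,58.4,0],"rot": [0,0,2.4]},{"offset": [9.7,58.4,0],"rot": [0,0,2.4]},{"offset": [9.7,58.4,0],"rot": [0,0,2.4]},{"offset": [9.7,58.4,0],"rot": [0,0,2.4]},{"offset": [9.7,58.4,0],"rot": [0,0,2.4]}])

```text
time: 11.1
position: [0.5095, 0.3202, 0.1182]
tool_rot: [0.999, 0.049, -0.001, 0.0]
ft_force: [0.1, -0.7, -1.8]
grip_width: 0.0318
grip_force: 34.9
```

Run:
```python
from h import *
st()
k=vision.calibration("wrist"); im=vision.camera("wrist")[:,:,::-1]
spots("wrist",["bar0","strips"])
r,_,_=rect("wrist",.40,.64,.10,.42,.010,.0005,im,k)
cv2.imwrite("pics/A.png",r)
```

```text
t 11.1 p [0.5095, 0.3202, 0.1182] closeang -84.42 zax [-0.002, -0.001, -1.0] F [0.1, -0.7, -1.8] w 0.0318 gf 34.9 q [0.38, 0.66, 1.6, -0.0, 0.89, 1.85]
wrist bar0 [([0.511, 0.319, 0.107], 0.91)]
wrist strips [([0.52, 0.246, -0.002], 0.8)]
```

View pics/A.png

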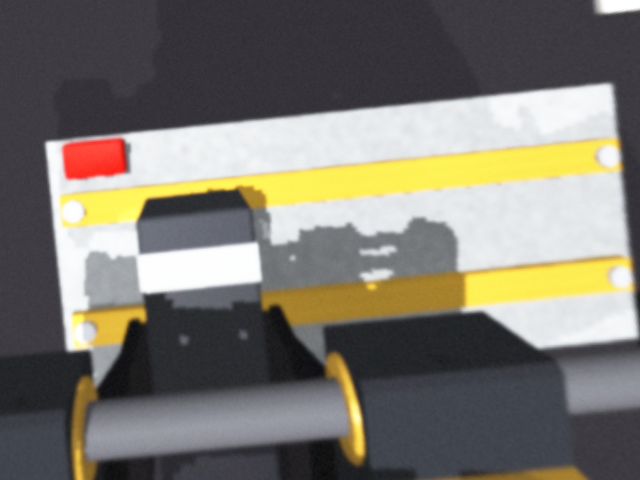

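Discs at (73,211), (608,156), (85,331) and (620,276) put the fixture centre at (0.5185,0.247), yaw 5.8°. The bar is held squarely. I lower and release.

Call:
apply_moves(series=[{"offset": [0.1,0.1,-3],"rot": [0,0,0]},{"offset": [0.1,0.1,-6],"rot": [0,0,0]},{"offset": [0.1,0.1,-7.4],"rot": [0,0,0]},{"offset": [0.1,0.1,-8.1],"rot": [0,0,0]},{"offset": [0.1,0.1,-8.1],"rot": [0,0,0]},{"offset": [0.1,0.1,-8.2],"rot": [0,0,0]}])

```text
time: 11.85
position: [0.512, 0.3232, 0.0375]
tool_rot: [0.999, 0.049, 0.001, -0.0]
ft_force: [-0.5, -0.4, -1.8]
grip_width: 0.0315
grip_force: 35.0
```

Call:
apply_moves(series=[{"offset": [0,0,0],"rot": [0,0,0]},{"offset": [0,0,0],"rot": [0,0,0]},{"offset": [0,0,0],"rot": [0,0,0]},{"offset": [0,0,0],"rot": [0,0,0]},{"offset": [0,0,2],"rot": [0,0,0]},{"offset": [0,0,6],"rot": [0,0,0]},{"offset": [0,0,11],"rot": [0,0,0]},{"offset": [0,0,16],"rot": [0,0,0]},{"offset": [0,0,16],"rot": [0,0,0]}], hand=0.72)

```text
time: 12.75
position: [0.5156, 0.3249, 0.2044]
tool_rot: [0.999, 0.05, 0.008, -0.003]
ft_force: [0.8, 0.7, -0.2]
grip_width: 0.0629
grip_force: 0.0
```

Run:
```python
from h import *
st()
k=vision.calibration("wrist"); im=vision.camera("wrist")[:,:,::-1]
spots("wrist",["bar0"])
vision.camera("side"); spots("side",["bar0"])
```

```text
t 12.75 p [0.5156, 0.3249, 0.2044] closeang -84.3 zax [0.015, 0.006, -1.0] F [0.8, 0.7, -0.2] w 0.0629 gf 0.0 q [0.38, 0.55, 1.53, 0.0, 1.05, 1.85]
wrist bar0 [([0.512, 0.32, 0.023], 0.8), ([0.52, -0.061, 0.017], 0.64)]
side bar0 [([0.52, -0.061, 0.017], 0.96), ([0.517, -0.214, 0.014], 0.91), ([0.51, 0.316, 0.027], 0.87), ([0.51, -0.172, 0.024], 0.74), ([0.59, -0.431, 0.015], 0.74)]
```

Call:
apply_moves(series=[{"offset": [8.7,-53.4,0],"rot": [0,0,87.6]},{"offset": [8.7,-53.4,0],"rot": [0,0,87.6]},{"offset": [8.7,-53.4,0],"rot": [0,0,87.6]},{"offset": [8.7,-53.4,0],"rot": [0,0,87.6]},{"offset": [8.7,-53.4,0],"rot": [0,0,87.6]},{"offset": [8.7,-53.4,0],"rot": [0,0,87.6]},{"offset": [8.7,-53.4,0],"rot": [0,0,87.6]},{"offset": [8.7,-53.4,0],"rot": [0,0,87.6]},{"offset": [8.7,-53.4,0],"rot": [0,0,87.6]},{"offset": [8.7,-53.4,0],"rot": [0,0,87.6]},{"offset": [8.7,-53.4,0],"rot": [0,0,87.6]},{"offset": [8.7,-53.4,0],"rot": [0,0,87.6]},{"offset": [8.7,-53.4,0],"rot": [0,0,87.6]},{"offset": [8.7,-53.4,0],"rot": [0,0,87.6]},{"offset": [8.7,-53.4,0],"rot": [0,0,87.6]}], hand=0)

```text
time: 14.45
position: [0.5971, -0.2088, 0.1955]
tool_rot: [0.686, 0.727, -0.0, -0.002]
ft_force: [-0.0, 1.1, 0.3]
grip_width: 0.0004
grip_force: 0.0
```

Run:
```python
from h import *
st()
vision.camera("wrist"); spots("wrist",["bar0"])
vision.camera("side"); spots("side",["bar0"])
```

```text
t 14.45 p [0.5971, -0.2088, 0.1955] closeang 3.34 zax [-0.003, 0.002, -1.0] F [-0.0, 1.1, 0.3] w 0.0004 gf 0.0 q [-0.51, 0.59, 1.46, 0.0, 1.09, -0.57]
wrist bar0 [([0.513, -0.218, 0.018], 0.68), ([0.511, -0.173, 0.021], 0.66)]
side bar0 [([0.517, -0.216, 0.017], 0.89), ([0.511, -0.174, 0.026], 0.79), ([0.51, 0.318, 0.029], 0.66), ([0.521, -0.058, 0.014], 0.61), ([0.59, -0.43, 0.013], 0.6)]
```

Call:
apply_moves(series=[{"offset": [0,0,-5],"rot": [0,0,0]},{"offset": [0,0,-10],"rot": [0,0,0]},{"offset": [0,0,-14],"rot": [0,0,0]},{"offset": [0,0,-16.4],"rot": [0,0,0]},{"offset": [0,0,-16.4],"rot": [0,0,0]},{"offset": [0,0,-16.4],"rot": [0,0,0]},{"offset": [-1.5,-0.09,-16.4],"rot": [0,0,0]},{"offset": [-3,-0.18,-16.4],"rot": [0,0,0]},{"offset": [-4.2,-0.25,-16.4],"rot": [0,0,0]},{"offset": [-5.4,-0.32,-16.4],"rot": [0,0,0]},{"offset": [-6.6,-0.39,-16.4],"rot": [0,0,0]}])

```text
time: 15.75
position: [0.5333, -0.216, 0.0344]
tool_rot: [0.687, 0.727, 0.001, 0.003]
ft_force: [2.7, 0.0, 1.6]
grip_width: 0.0008
grip_force: 1.3
```

Call:
apply_moves(series=[{"offset": [-1.2,-0.07,0],"rot": [0,0,0]},{"offset": [-2.4,-0.14,0],"rot": [0,0,0]},{"offset": [-3.6,-0.21,0],"rot": [0,0,0]},{"offset": [-4.6,-0.27,0],"rot": [0,0,0]},{"offset": [-5.3,-0.31,0],"rot": [0,0,0]},{"offset": [-5.7,-0.34,0],"rot": [0,0,0]},{"offset": [-5.7,-0.34,0],"rot": [0,0,0]}])

```text
time: 16.45
position: [0.4739, -0.2181, 0.0322]
tool_rot: [0.687, 0.727, -0.0, -0.001]
ft_force: [-0.2, -0.2, 1.3]
grip_width: 0.0004
grip_force: 0.0
```

Call:
apply_moves(series=[{"offset": [0,0,5],"rot": [0,0,0]},{"offset": [0,0,10],"rot": [0,0,-8]},{"offset": [-3,-0.2,14],"rot": [0,0,-90]},{"offset": [-6.5,-0.4,17],"rot": [0,0,-90]},{"offset": [-6.5,-0.4,17],"rot": [0,0,-90]},{"offset": [-6.5,-0.4,17],"rot": [0,0,-90]},{"offset": [-6.5,-0.4,17],"rot": [0,0,-90]},{"offset": [-6.5,-0.4,17],"rot": [0,0,-90]},{"offset": [-6.5,-0.4,17],"rot": [0,0,-90]},{"offset": [-6.5,-0.4,17],"rot": [0,0,-90]},{"offset": [-6.5,-0.4,17],"rot": [0,0,-90]},{"offset": [-6.5,-0.4,17],"rot": [0,0,-90]},{"offset": [-6.5,-0.4,17],"rot": [0,0,-90]},{"offset": [-6.5,-0.4,17],"rot": [0,0,-90]},{"offset": [-6.5,-0.4,17],"rot": [0,0,-90]}], hand=0.72)

```text
time: 17.95
position: [0.4099, -0.2222, 0.2023]
tool_rot: [1.0, 0.029, -0.0, -0.0]
ft_force: [-1.2, -0.3, 0.6]
grip_width: 0.0625
grip_force: 0.0
```

Run:
```python
from h import *
st()
k=vision.calibration("wrist"); im=vision.camera("wrist")[:,:,::-1]
spots("wrist",["bar0","rack_out"])
bars(im,k,.33,.57,-.36,-.12,"pics/p2.png")
```

```text
t 17.95 p [0.4099, -0.2222, 0.2023] closeang -86.63 zax [-0.001, 0.001, -1.0] F [-1.2, -0.3, 0.6] w 0.0625 gf 0.0 q [-0.74, 0.38, 1.87, -0.0, 0.9, 0.78]
wrist bar0 [([0.5, -0.171, 0.02], 0.96), ([0.41, -0.222, 0.019], 0.94), ([0.523, -0.061, 0.018], 0.79), ([0.589, -0.431, 0.016], 0.57)]
wrist rack_out [([0.412, -0.242, -0.001], 0.55)]
```

View pics/p2.png

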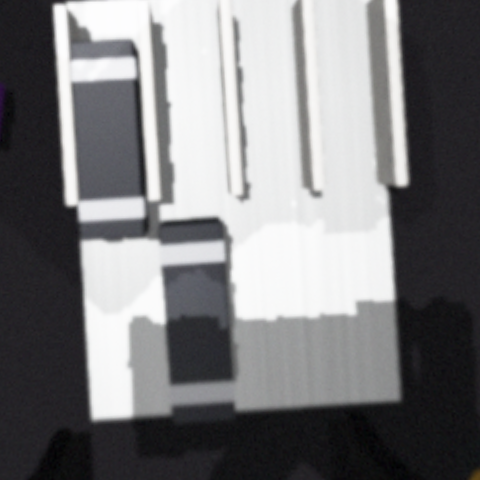

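The bar-2 bar is out at (199,320), which is (0.410,-0.221). The lane-1 bar has moved about 9 mm in its lane, which is harmless.

Call:
apply_moves(series=[{"offset": [0,0.1,-5],"rot": [0,0,0]},{"offset": [0,0.1,-10],"rot": [0,0,0]},{"offset": [0,0.1,-14],"rot": [0,0,0]},{"offset": [0,0.1,-16.4],"rot": [0,0,0]},{"offset": [0,0.1,-17.4],"rot": [0,0,0]},{"offset": [0,0.1,-17.4],"rot": [0,0,0]}])

```text
time: 18.7
position: [0.4098, -0.2212, 0.0276]
tool_rot: [1.0, 0.029, -0.001, -0.001]
ft_force: [-0.0, -0.2, -0.5]
grip_width: 0.0625
grip_force: 0.0
```

Call:
apply_moves(series=[{"offset": [0,0,0],"rot": [0,0,0]},{"offset": [0,0,0],"rot": [0,0,0]},{"offset": [0,0,0],"rot": [0,0,0]},{"offset": [0,0,0],"rot": [0,0,0]},{"offset": [0,0,0],"rot": [0,0,0]},{"offset": [0,0,1],"rot": [0,0,0]},{"offset": [0,0,4],"rot": [0,0,0]},{"offset": [0,0,9],"rot": [0,0,0]},{"offset": [0,0,9],"rot": [0,0,0]}], hand=0, newtons=35)

```text
time: 19.6
position: [0.4127, -0.2236, 0.1236]
tool_rot: [1.0, 0.029, 0.004, 0.004]
ft_force: [0.9, -0.7, -1.9]
grip_width: 0.0317
grip_force: 35.0
```

Call:
apply_moves(series=[{"offset": [2,9,0],"rot": [0,0,2.4]},{"offset": [10.8,46.9,0],"rot": [0,0,2.4]},{"offset": [10.8,46.9,0],"rot": [0,0,2.4]},{"offset": [10.8,46.9,0],"rot": [0,0,2.4]},{"offset": [10.8,46.9,0],"rot": [0,0,2.4]},{"offset": [10.8,46.9,0],"rot": [0,0,2.4]},{"offset": [10.8,46.9,0],"rot": [0,0,2.4]},{"offset": [10.8,46.9,0],"rot": [0,0,2.4]},{"offset": [10.8,46.9,0],"rot": [0,0,2.4]},{"offset": [10.8,46.9,0],"rot": [0,0,2.4]},{"offset": [10.8,46.9,0],"rot": [0,0,2.4]},{"offset": [10.8,46.9,0],"rot": [0,0,2.4]},{"offset": [10.8,46.9,0],"rot": [0,0,2.4]},{"offset": [10.8,46.9,0],"rot": [0,0,2.4]}])

```text
time: 21.0
position: [0.5175, 0.2461, 0.1182]
tool_rot: [0.999, 0.049, -0.001, 0.0]
ft_force: [-1.3, -0.2, -1.4]
grip_width: 0.0316
grip_force: 35.0
```

Run:
```python
from h import *
st()
k=vision.calibration("wrist"); im=vision.camera("wrist")[:,:,::-1]
spots("wrist",["bar0","strips"])
vision.camera("side"); spots("side",["bar0"])
```

```text
t 21.0 p [0.5175, 0.2461, 0.1182] closeang -84.42 zax [-0.002, -0.001, -1.0] F [-1.3, -0.2, -1.4] w 0.0316 gf 35.0 q [0.25, 0.63, 1.67, -0.0, 0.84, 1.72]
wrist bar0 [([0.517, 0.247, 0.104], 0.61), ([0.521, -0.06, 0.018], 0.61), ([0.511, 0.322, 0.024], 0.59)]
wrist strips [([0.676, 0.08, 0.005], 0.19)]
side bar0 [([0.522, -0.062, 0.018], 0.71), ([0.505, -0.172, 0.026], 0.64), ([0.515, 0.249, 0.002], 0.62), ([0.508, 0.319, 0.024], 0.59), ([0.589, -0.433, 0.016], 0.58), ([0.516, 0.246, 0.107], 0.56)]
```

Call:
apply_moves(series=[{"offset": [0.1,0.1,-3],"rot": [0,0,0]},{"offset": [0.1,0.1,-6],"rot": [0,0,0]},{"offset": [0.1,0.1,-7.4],"rot": [0,0,0]},{"offset": [0.1,0.1,-8.1],"rot": [0,0,0]},{"offset": [0.1,0.1,-8.1],"rot": [0,0,0]},{"offset": [0.1,0.1,-8.2],"rot": [0,0,0]}])

```text
time: 21.85
position: [0.52, 0.2488, 0.0374]
tool_rot: [0.999, 0.05, 0.001, -0.0]
ft_force: [0.5, -0.3, -1.7]
grip_width: 0.0317
grip_force: 35.0
```

Call:
apply_moves(series=[{"offset": [0,0,0],"rot": [0,0,0]},{"offset": [0,0,0],"rot": [0,0,0]},{"offset": [0,0,0],"rot": [0,0,0]},{"offset": [0,0,0],"rot": [0,0,0]},{"offset": [0,0,2],"rot": [0,0,0]},{"offset": [0,0,6],"rot": [0,0,0]},{"offset": [0,0,11],"rot": [0,0,0]},{"offset": [0,0,16],"rot": [0,0,0]},{"offset": [0,0,16],"rot": [0,0,0]}], hand=0.72)

```text
time: 22.75
position: [0.5237, 0.25, 0.204]
tool_rot: [0.999, 0.05, 0.008, -0.002]
ft_force: [0.6, 0.5, -0.1]
grip_width: 0.0627
grip_force: 0.0
```

Run:
```python
from h import *
st()
k=vision.calibration("wrist"); im=vision.camera("wrist")[:,:,::-1]
spots("wrist",["bar0"])
vision.camera("side"); spots("side",["bar0"])
```

```text
t 22.75 p [0.5237, 0.25, 0.204] closeang -84.3 zax [0.016, 0.004, -1.0] F [0.6, 0.5, -0.1] w 0.0627 gf 0.0 q [0.25, 0.51, 1.6, 0.0, 1.01, 1.72]
wrist bar0 [([0.522, -0.062, 0.021], 0.91), ([0.519, 0.249, 0.024], 0.88), ([0.516, 0.319, 0.024], 0.86)]
side bar0 [([0.517, 0.249, 0.021], 0.92), ([0.522, -0.061, 0.02], 0.81), ([0.501, -0.172, 0.023], 0.77), ([0.508, 0.322, 0.028], 0.74)]
```

Call:
apply_moves(series=[{"offset": [7.7,-41.8,0],"rot": [0,0,87.6]},{"offset": [7.7,-41.8,0],"rot": [0,0,87.6]},{"offset": [7.7,-41.8,0],"rot": [0,0,87.6]},{"offset": [7.7,-41.8,0],"rot": [0,0,87.6]},{"offset": [7.7,-41.8,0],"rot": [0,0,87.6]},{"offset": [7.7,-41.8,0],"rot": [0,0,87.6]},{"offset": [7.7,-41.8,0],"rot": [0,0,87.6]},{"offset": [7.7,-41.8,0],"rot": [0,0,87.6]},{"offset": [7.7,-41.8,0],"rot": [0,0,87.6]},{"offset": [7.7,-41.8,0],"rot": [0,0,87.6]},{"offset": [7.7,-41.8,0],"rot": [0,0,87.6]},{"offset": [7.7,-41.8,0],"rot": [0,0,87.6]},{"offset": [7.7,-41.8,0],"rot": [0,0,87.6]},{"offset": [7.7,-41.8,0],"rot": [0,0,87.6]},{"offset": [7.7,-41.8,0],"rot": [0,0,87.6]}], hand=0)

```text
time: 24.45
position: [0.5959, -0.1688, 0.1962]
tool_rot: [0.687, 0.727, -0.0, -0.0]
ft_force: [0.1, -0.5, 0.9]
grip_width: 0.0006
grip_force: 0.0
```

Run:
```python
from h import *
st()
vision.camera("wrist"); spots("wrist",["bar0"])
vision.camera("side"); spots("side",["bar0"])
```

```text
t 24.45 p [0.5959, -0.1688, 0.1962] closeang 3.28 zax [-0.001, 0.0, -1.0] F [0.1, -0.5, 0.9] w 0.0006 gf 0.0 q [-0.46, 0.58, 1.49, -0.0, 1.07, -0.51]
wrist bar0 [([0.523, -0.062, 0.018], 0.6), ([0.502, -0.173, 0.019], 0.56)]
side bar0 [([0.503, -0.17, 0.025], 0.87), ([0.519, 0.25, 0.022], 0.83), ([0.51, 0.317, 0.029], 0.74), ([0.519, -0.063, 0.016], 0.73), ([0.592, -0.429, 0.013], 0.72), ([0.727, 0.301, 0.001], 0.72)]
```

Call:
apply_moves(series=[{"offset": [0,0,-5],"rot": [0,0,0]},{"offset": [0,0,-10],"rot": [0,0,0]},{"offset": [0,0,-14],"rot": [0,0,0]},{"offset": [0,0,-16.4],"rot": [0,0,0]},{"offset": [0,0,-16.4],"rot": [0,0,0]},{"offset": [0,0,-16.4],"rot": [0,0,0]},{"offset": [-1.5,-0.09,-16.4],"rot": [0,0,0]},{"offset": [-3,-0.18,-16.4],"rot": [0,0,0]},{"offset": [-4.2,-0.25,-16.4],"rot": [0,0,0]},{"offset": [-5.4,-0.32,-16.4],"rot": [0,0,0]},{"offset": [-6.6,-0.39,-16.4],"rot": [0,0,0]}])

```text
time: 25.75
position: [0.5315, -0.1744, 0.0343]
tool_rot: [0.687, 0.727, 0.001, 0.003]
ft_force: [2.4, -0.3, 2.2]
grip_width: 0.0004
grip_force: 1.3
```

Call:
apply_moves(series=[{"offset": [-1.2,-0.07,0],"rot": [0,0,0]},{"offset": [-2.4,-0.14,0],"rot": [0,0,0]},{"offset": [-3.6,-0.21,0],"rot": [0,0,0]},{"offset": [-4.6,-0.27,0],"rot": [0,0,0]},{"offset": [-5.3,-0.31,0],"rot": [0,0,0]},{"offset": [-5.7,-0.34,0],"rot": [0,0,0]},{"offset": [-5.7,-0.34,0],"rot": [0,0,0]}])

```text
time: 26.45
position: [0.4714, -0.176, 0.0321]
tool_rot: [0.687, 0.727, -0.0, -0.002]
ft_force: [0.9, -0.2, 0.3]
grip_width: 0.0005
grip_force: 0.0
```

Call:
apply_moves(series=[{"offset": [0,0,5],"rot": [0,0,0]},{"offset": [0,0,10],"rot": [0,0,-8]},{"offset": [-3,-0.2,14],"rot": [0,0,-90]},{"offset": [-6.5,-0.4,17],"rot": [0,0,-90]},{"offset": [-6.5,-0.4,17],"rot": [0,0,-90]},{"offset": [-6.5,-0.4,17],"rot": [0,0,-90]},{"offset": [-6.5,-0.4,17],"rot": [0,0,-90]},{"offset": [-6.5,-0.4,17],"rot": [0,0,-90]},{"offset": [-6.5,-0.4,17],"rot": [0,0,-90]},{"offset": [-6.5,-0.4,17],"rot": [0,0,-90]},{"offset": [-6.5,-0.4,17],"rot": [0,0,-90]},{"offset": [-6.5,-0.4,17],"rot": [0,0,-90]},{"offset": [-6.5,-0.4,17],"rot": [0,0,-90]},{"offset": [-6.5,-0.4,17],"rot": [0,0,-90]},{"offset": [-6.5,-0.4,17],"rot": [0,0,-90]}], hand=0.72)

```text
time: 27.95
position: [0.4077, -0.1804, 0.2023]
tool_rot: [1.0, 0.029, -0.001, -0.0]
ft_force: [0.7, -0.1, -0.8]
grip_width: 0.0627
grip_force: 0.0
```

Run:
```python
from h import *
st()
k=vision.calibration("wrist"); im=vision.camera("wrist")[:,:,::-1]
spots("wrist",["bar0","rack_out"])
bars(im,k,.33,.57,-.36,-.12,"pics/p1.png")
```

```text
t 27.95 p [0.4077, -0.1804, 0.2023] closeang -86.64 zax [-0.001, 0.001, -1.0] F [0.7, -0.1, -0.8] w 0.0627 gf 0.0 q [-0.67, 0.36, 1.91, -0.0, 0.87, 0.84]
wrist bar0 [([0.52, -0.063, 0.02], 0.95), ([0.407, -0.177, 0.018], 0.87)]
wrist rack_out [([0.413, -0.243, -0.001], 0.9)]
```

View pics/p1.png

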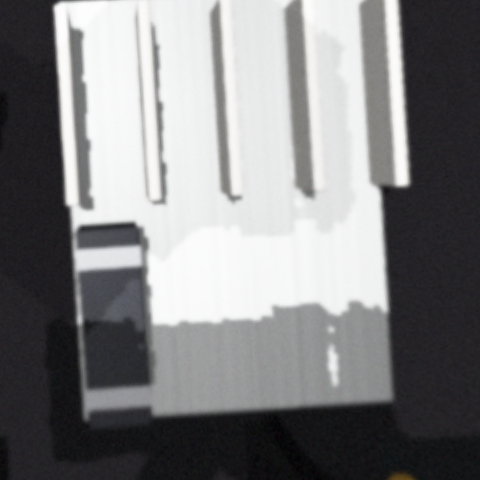

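Bar 1 is out at (114,327), which is (0.4065,-0.177), and the rack is now empty. Purple stays untouched at y = -0.06.

Call:
apply_moves(series=[{"offset": [0,0.3,-5],"rot": [0,0,0]},{"offset": [0,0.3,-10],"rot": [0,0,0]},{"offset": [0,0.3,-14],"rot": [0,0,0]},{"offset": [0,0.3,-16.4],"rot": [0,0,0]},{"offset": [0,0.3,-17.4],"rot": [0,0,0]},{"offset": [0,0.3,-17.4],"rot": [0,0,0]}])

```text
time: 28.7
position: [0.4077, -0.1775, 0.0276]
tool_rot: [1.0, 0.029, -0.001, -0.001]
ft_force: [0.2, -0.7, 0.7]
grip_width: 0.0624
grip_force: 0.0
```

Call:
apply_moves(series=[{"offset": [0,0,0],"rot": [0,0,0]},{"offset": [0,0,0],"rot": [0,0,0]},{"offset": [0,0,0],"rot": [0,0,0]},{"offset": [0,0,0],"rot": [0,0,0]},{"offset": [0,0,0],"rot": [0,0,0]},{"offset": [0,0,1],"rot": [0,0,0]},{"offset": [0,0,4],"rot": [0,0,0]},{"offset": [0,0,9],"rot": [0,0,0]},{"offset": [0,0,9],"rot": [0,0,0]}], hand=0, newtons=35)

```text
time: 29.6
position: [0.4106, -0.1794, 0.1235]
tool_rot: [1.0, 0.029, 0.004, 0.004]
ft_force: [0.8, -0.8, -2.2]
grip_width: 0.0317
grip_force: 34.9
```

Call:
apply_moves(series=[{"offset": [2,7,0],"rot": [0,0,2.4]},{"offset": [12,35,0],"rot": [0,0,2.4]},{"offset": [12,35,0],"rot": [0,0,2.4]},{"offset": [12,35,0],"rot": [0,0,2.4]},{"offset": [12,35,0],"rot": [0,0,2.4]},{"offset": [12,35,0],"rot": [0,0,2.4]},{"offset": [12,35,0],"rot": [0,0,2.4]},{"offset": [12,35,0],"rot": [0,0,2.4]},{"offset": [12,35,0],"rot": [0,0,2.4]},{"offset": [12,35,0],"rot": [0,0,2.4]},{"offset": [12,35,0],"rot": [0,0,2.4]},{"offset": [12,35,0],"rot": [0,0,2.4]}])

```text
time: 30.8
position: [0.5274, 0.1709, 0.1183]
tool_rot: [0.999, 0.049, -0.001, 0.0]
ft_force: [0.1, -0.1, -1.9]
grip_width: 0.0319
grip_force: 34.9
```

Run:
```python
from h import *
st()
k=vision.calibration("wrist"); im=vision.camera("wrist")[:,:,::-1]
spots("wrist",["bar0","strips","probe","rest"])
vision.camera("side"); spots("side",["bar0"])
```

```text
t 30.8 p [0.5274, 0.1709, 0.1183] closeang -84.43 zax [-0.001, -0.0, -1.0] F [0.1, -0.1, -1.9] w 0.0319 gf 34.9 q [0.11, 0.61, 1.72, -0.0, 0.81, 1.59]
wrist bar0 [([0.515, 0.317, 0.026], 0.76), ([0.517, 0.249, 0.022], 0.67), ([0.527, 0.172, 0.107], 0.62), ([0.523, -0.06, 0.021], 0.62)]
wrist strips [([0.523, 0.247, -0.003], 0.97), ([0.525, 0.172, 0.108], 0.39)]
wrist probe [([0.675, 0.081, 0.004], 0.69)]
wrist rest [([0.696, -0.08, 0.004], 0.75)]
side bar0 [([0.52, 0.247, 0.024], 0.96), ([0.505, 0.317, 0.026], 0.94), ([0.587, -0.432, 0.013], 0.68), ([0.53, 0.175, 0.111], 0.65), ([0.522, -0.061, 0.017], 0.59), ([0.521, -0.235, -0.005], 0.25)]
```

Call:
apply_moves(series=[{"offset": [0,0.1,-3],"rot": [0,0,0]},{"offset": [0,0.1,-6],"rot": [0,0,0]},{"offset": [0,0.1,-7.4],"rot": [0,0,0]},{"offset": [0,0.1,-8.1],"rot": [0,0,0]},{"offset": [0,0.1,-8.1],"rot": [0,0,0]},{"offset": [0,0.1,-8.2],"rot": [0,0,0]}])

```text
time: 31.75
position: [0.529, 0.1734, 0.0373]
tool_rot: [0.999, 0.05, 0.001, -0.0]
ft_force: [0.3, -0.3, -1.5]
grip_width: 0.0317
grip_force: 35.0
```

Call:
apply_moves(series=[{"offset": [0,0,0],"rot": [0,0,0]},{"offset": [0,0,0],"rot": [0,0,0]},{"offset": [0,0,0],"rot": [0,0,0]},{"offset": [0,0,0],"rot": [0,0,0]},{"offset": [0,0,2],"rot": [0,0,0]},{"offset": [0,0,6],"rot": [0,0,0]},{"offset": [0,0,11],"rot": [0,0,0]},{"offset": [0,0,16],"rot": [0,0,0]},{"offset": [-8,7,22],"rot": [0,0,0]},{"offset": [-8,7,22],"rot": [0,0,0]},{"offset": [-8,7,22],"rot": [0,0,0]},{"offset": [-8,7,22],"rot": [0,0,0]},{"offset": [-8,7,22],"rot": [0,0,0]}], hand=0.72)

```text
time: 33.05
position: [0.4482, 0.2433, 0.2568]
tool_rot: [0.999, 0.05, 0.001, 0.0]
ft_force: [1.1, -0.1, -0.3]
grip_width: 0.0627
grip_force: 0.0
```

Run:
```python
from h import *
st()
r,im,k=rect("wrist",.40,.64,.09,.41,.042,.0005)
spots("wrist",["bar0","strips"]); cv2.imwrite("pics/loaded.png",r)
```

```text
t 33.05 p [0.4482, 0.2433, 0.2568] closeang -84.25 zax [0.001, -0.0, -1.0] F [1.1, -0.1, -0.3] w 0.0627 gf 0.0 q [0.28, 0.36, 1.7, -0.0, 1.08, 1.75]
wrist bar0 [([0.519, 0.247, 0.024], 0.8), ([0.512, 0.322, 0.022], 0.74), ([0.524, -0.061, 0.017], 0.65), ([0.53, 0.177, 0.023], 0.55)]
wrist strips []
```

View pics/loaded.png

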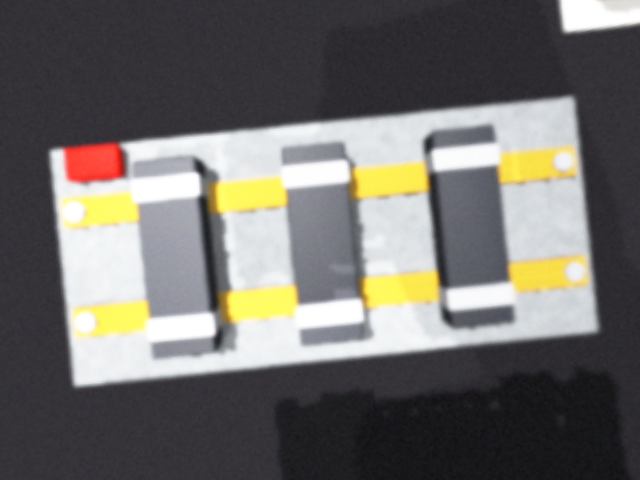

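All three bars lie squarely across both strips, at (178,257), (322,243) and (472,225), with clear gaps of about 40 mm. Next is the probe.

Call:
apply_moves(series=[{"offset": [23.2,-32.3,2.3],"rot": [0,0,88.2]},{"offset": [23.2,-32.3,2.3],"rot": [0,0,88.2]},{"offset": [23.2,-32.3,2.3],"rot": [0,0,88.2]},{"offset": [23.2,-32.3,2.3],"rot": [0,0,88.2]},{"offset": [23.2,-32.3,2.3],"rot": [0,0,88.2]},{"offset": [23.2,-32.3,2.3],"rot": [0,0,88.2]},{"offset": [23.2,-32.3,2.3],"rot": [0,0,88.2]},{"offset": [23.2,-32.3,2.3],"rot": [0,0,88.2]},{"offset": [23.2,-32.3,2.3],"rot": [0,0,88.2]},{"offset": [23.2,-32.3,2.3],"rot": [0,0,88.2]},{"offset": [23.2,-32.3,2.3],"rot": [0,0,88.2]},{"offset": [23.2,-32.3,2.3],"rot": [0,0,88.2]},{"offset": [23.2,-32.3,2.3],"rot": [0,0,88.2]},{"offset": [23.2,-32.3,2.3],"rot": [0,0,88.2]}])

```text
time: 34.6
position: [0.68, -0.0801, 0.279]
tool_rot: [0.683, 0.73, -0.0, -0.0]
ft_force: [-0.4, 0.3, -0.6]
grip_width: 0.0628
grip_force: 0.0
```

Run:
```python
from h import *
st()
k=vision.calibration("wrist")
r,im,k=rect("wrist",.60,.78,-.18,.15,.053,.0005)
spots("wrist",["probe","probe_end","rest","ref"]); 
r2,_,_=rect("wrist",.60,.78,-.18,.15,.006,.0005,im,k)
cv2.imwrite("pics/probe.png",np.vstack([cv2.resize(r,None,fx=.8,fy=.8),cv2.resize(r2,None,fx=.8,fy=.8)]))
cv2.imwrite("pics/probe_raw.png",im)
```

```text
t 34.6 p [0.68, -0.0801, 0.279] closeang 3.79 zax [-0.001, 0.0, -1.0] F [-0.4, 0.3, -0.6] w 0.0628 gf 0.0 q [-0.28, 0.58, 1.23, -0.0, 1.33, -0.35]
wrist probe [([0.699, -0.088, 0.035], 0.96)]
wrist probe_end [([0.69, -0.014, 0.038], 0.56)]
wrist rest [([0.694, -0.082, 0.002], 0.94)]
wrist ref [([0.675, 0.08, 0.003], 0.84)]
```

View pics/probe.png

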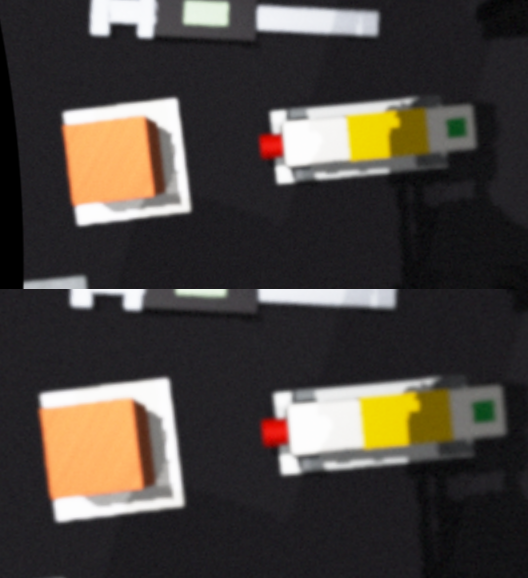

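The probe top-face centre at (380,135) in the upper half gives (0.695,-0.087), pointing 95.3°, tip at y≈-0.013. The copper block top at (111,161) gives (0.679,0.079). The probe's axis meets its near face centrally, so a straight push along the axis works.

Call:
apply_moves(series=[{"offset": [1.5,-0.65,-5],"rot": [0,0,1.4]},{"offset": [1.5,-0.65,-10],"rot": [0,0,1.4]},{"offset": [1.5,-0.65,-15],"rot": [0,0,1.4]},{"offset": [1.5,-0.65,-19],"rot": [0,0,1.4]},{"offset": [1.5,-0.65,-21.5],"rot": [0,0,1.4]},{"offset": [1.5,-0.65,-23],"rot": [0,0,1.4]},{"offset": [1.5,-0.65,-23],"rot": [0,0,1.4]},{"offset": [1.5,-0.65,-23],"rot": [0,0,1.4]}])

```text
time: 35.65
position: [0.6961, -0.0864, 0.0508]
tool_rot: [0.674, 0.739, 0.001, 0.001]
ft_force: [-0.1, -0.3, 0.4]
grip_width: 0.0625
grip_force: 0.0
```

Call:
apply_moves(series=[{"offset": [0,0,0],"rot": [0,0,0]},{"offset": [0,0,0],"rot": [0,0,0]},{"offset": [0,0,0],"rot": [0,0,0]},{"offset": [0,0,0],"rot": [0,0,0]},{"offset": [0,0,0],"rot": [0,0,0]},{"offset": [0,0,0],"rot": [0,0,0]}], hand=0, newtons=40)

```text
time: 36.25
position: [0.6952, -0.0862, 0.0498]
tool_rot: [0.674, 0.739, 0.0, 0.0]
ft_force: [0.4, 0.3, 2.2]
grip_width: 0.0279
grip_force: 40.0
```

Run:
```python
from h import *
st()
vision.camera("wrist"); spots("wrist",["probe","probe_end","ref"])
```

```text
t 36.25 p [0.6952, -0.0862, 0.0498] closeang 5.29 zax [0.0, -0.0, -1.0] F [0.4, 0.3, 2.2] w 0.0279 gf 40.0 q [-0.28, 0.86, 1.35, 0.0, 0.93, -0.37]
wrist probe [([0.696, -0.088, 0.034], 0.84)]
wrist probe_end [([0.69, -0.014, 0.039], 0.82)]
wrist ref []
```

Call:
apply_moves(series=[{"offset": [0,0,1],"rot": [0,0,0]},{"offset": [0,0,2],"rot": [0,0,0]},{"offset": [-0.05,0.5,2],"rot": [0,0,0]},{"offset": [-0.2,2,2],"rot": [0,0,0]},{"offset": [-0.38,4,2],"rot": [0,0,0]},{"offset": [-0.5,5.3,2],"rot": [0,0,0]},{"offset": [-0.52,5.5,1.6],"rot": [0,0,0]},{"offset": [-0.52,5.5,1.1],"rot": [0,0,0]},{"offset": [-0.52,5.5,1],"rot": [0,0,0]},{"offset": [-0.52,5.5,1],"rot": [0,0,0]}])

```text
time: 37.45
position: [0.6897, -0.0318, 0.0589]
tool_rot: [0.674, 0.739, -0.0, -0.0]
ft_force: [-0.1, -0.3, -1.9]
grip_width: 0.0277
grip_force: 40.0
```

Run:
```python
from h import *
st()
r,im,k=rect("wrist",.62,.74,-.12,.12,.049,.0004)
spots("wrist",["probe","probe_end","ref"]); vision.camera("side"); spots("side",["probe","probe_end"])
cv2.imwrite("pics/near.png",r)
```

```text
t 37.45 p [0.6897, -0.0318, 0.0589] closeang 5.25 zax [-0.001, -0.0, -1.0] F [-0.1, -0.3, -1.9] w 0.0277 gf 40.0 q [-0.21, 0.84, 1.38, -0.0, 0.93, -0.3]
wrist probe [([0.694, -0.032, 0.046], 0.94)]
wrist probe_end [([0.685, 0.04, 0.049], 0.65)]
wrist ref [([0.678, 0.08, 0.004], 0.57)]
side probe [([0.694, -0.033, 0.048], 0.67), ([0.686, 0.044, 0.049], 0.33)]
side probe_end [([0.685, 0.044, 0.049], 0.37)]
```

View pics/near.png

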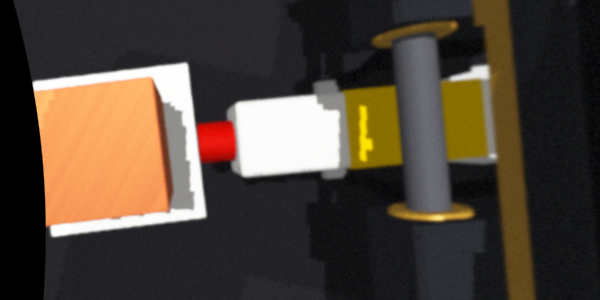

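The probe is squarely aimed: tip end at (200,142), block face at column 168, so the gap is about 12 mm. I advance in small steps.

Call:
apply_moves(series=[{"offset": [-0.04,0.4,0],"rot": [0,0,0]},{"offset": [-0.08,0.8,0],"rot": [0,0,0]},{"offset": [-0.1,1.1,0],"rot": [0,0,0]},{"offset": [-0.13,1.4,0],"rot": [0,0,0]},{"offset": [-0.15,1.6,0],"rot": [0,0,0]},{"offset": [-0.15,1.6,0],"rot": [0,0,0]}])

```text
time: 38.4
position: [0.6885, -0.0155, 0.0597]
tool_rot: [0.673, 0.739, -0.0, 0.001]
ft_force: [0.1, -1.8, -1.4]
grip_width: 0.0279
grip_force: 40.0
```

Call:
apply_moves(series=[{"offset": [-0.01,0.1,0],"rot": [0,0,0]},{"offset": [-0.02,0.2,0],"rot": [0,0,0]},{"offset": [-0.02,0.2,0],"rot": [0,0,0]}])

```text
time: 38.7
position: [0.6883, -0.0137, 0.0596]
tool_rot: [0.674, 0.739, -0.0, 0.0]
ft_force: [-0.2, -3.8, -1.6]
grip_width: 0.0279
grip_force: 40.0
```

Call:
apply_moves(series=[{"offset": [-0.01,0.1,0],"rot": [0,0,0]},{"offset": [-0.02,0.2,0],"rot": [0,0,0]},{"offset": [-0.02,0.2,0],"rot": [0,0,0]}])

```text
time: 39.0
position: [0.6882, -0.012, 0.0597]
tool_rot: [0.674, 0.739, -0.0, 0.001]
ft_force: [-0.9, -5.2, -1.7]
grip_width: 0.0278
grip_force: 40.0
```

Call:
apply_moves(series=[{"offset": [-0.01,0.1,0],"rot": [0,0,0]},{"offset": [-0.01,0.15,0],"rot": [0,0,0]},{"offset": [-0.01,0.15,0],"rot": [0,0,0]},{"offset": [-0.01,0.15,0],"rot": [0,0,0]}])

```text
time: 39.4
position: [0.6883, -0.0118, 0.0598]
tool_rot: [0.673, 0.739, -0.001, 0.001]
ft_force: [0.3, -8.7, -0.6]
grip_width: 0.0278
grip_force: 40.0
```

Run:
```python
from h import *
st()
r,im,k=rect("wrist",.62,.74,-.12,.12,.049,.0004)
h=cv2.cvtColor(r,cv2.COLOR_BGR2HSV); m=cv2.inRange(h,(0,220,100),(4,255,255))|cv2.inRange(h,(175,220,100),(180,255,255))
n,_,s,_=cv2.connectedComponentsWithStats(m); print(s[1:][s[1:,4]>100], "prev w ~38px=15mm")
spots("wrist",["probe","probe_end"])
```

```text
t 39.4 p [0.6883, -0.0118, 0.0598] closeang 5.33 zax [0.001, -0.003, -1.0] F [0.3, -8.7, -0.6] w 0.0278 gf 40.0 q [-0.18, 0.83, 1.38, -0.0, 0.92, -0.27]
[[165 126  20  37 601]] prev w ~38px=15mm
wrist probe [([0.688, -0.014, 0.046], 0.89)]
wrist probe_end [([0.683, 0.052, 0.049], 0.78)]
```

The force is 8.7 N, above the spring's 5 N, and the visible red shrank from 15 to 8 mm. The tip is fully in. Now I retreat and lay the probe back.

Call:
apply_moves(series=[{"offset": [0.1,-1,0],"rot": [0,0,0]},{"offset": [0.2,-2.15,0.5],"rot": [0,0,0]},{"offset": [0.3,-3.2,1],"rot": [0,0,0]},{"offset": [0.5,-5.2,1],"rot": [0,0,0]},{"offset": [0.7,-7,1],"rot": [0,0,0]},{"offset": [0.72,-7.65,1],"rot": [0,0,0]},{"offset": [0.72,-7.65,1],"rot": [0,0,0]},{"offset": [0.72,-7.65,0.9],"rot": [0,0,0]}])

```text
time: 40.35
position: [0.6948, -0.0862, 0.0683]
tool_rot: [0.674, 0.739, 0.0, -0.0]
ft_force: [-0.1, 0.4, -2.1]
grip_width: 0.0276
grip_force: 40.0
```

Run:
```python
from h import *
st()
vision.camera("wrist"); spots("wrist",["probe","probe_end","rest"])
```

```text
t 40.35 p [0.6948, -0.0862, 0.0683] closeang 5.24 zax [-0.001, 0.001, -1.0] F [-0.1, 0.4, -2.1] w 0.0276 gf 40.0 q [-0.28, 0.83, 1.35, 0.0, 0.96, -0.37]
wrist probe [([0.696, -0.088, 0.054], 0.93)]
wrist probe_end [([0.688, -0.014, 0.06], 0.61)]
wrist rest []
```

Call:
apply_moves(series=[{"offset": [0,0,-0.6],"rot": [0,0,0]},{"offset": [0,0,-1.2],"rot": [0,0,0]},{"offset": [0,0,-1.6],"rot": [0,0,0]},{"offset": [0,0,-1.85],"rot": [0,0,0]},{"offset": [0,0,-1.85],"rot": [0,0,0]}])

```text
time: 41.05
position: [0.695, -0.0861, 0.0499]
tool_rot: [0.674, 0.739, -0.0, -0.0]
ft_force: [0.7, 0.2, -2.3]
grip_width: 0.0277
grip_force: 40.0
```

Call:
apply_moves(series=[{"offset": [0,0,0],"rot": [0,0,0]},{"offset": [0,0,0],"rot": [0,0,0]},{"offset": [0,0,0],"rot": [0,0,0]},{"offset": [0,0,0],"rot": [0,0,0]},{"offset": [0,0,2],"rot": [0,0,0]},{"offset": [0,0,6],"rot": [0,0,0]},{"offset": [0,0,11],"rot": [0,0,0]},{"offset": [0,0,16],"rot": [0,0,0]},{"offset": [-8,2,24],"rot": [0,0,0]},{"offset": [-8,2,24],"rot": [0,0,0]},{"offset": [-8,2,24],"rot": [0,0,0]},{"offset": [-8,2,24],"rot": [0,0,0]}], hand=0.72)

```text
time: 42.25
position: [0.6149, -0.066, 0.2926]
tool_rot: [0.674, 0.739, 0.001, 0.002]
ft_force: [1.4, -0.7, -0.1]
grip_width: 0.0626
grip_force: 0.0
```

Run:
```python
from h import *
st()
r,im,k=rect("wrist",.60,.78,-.18,.15,.053,.0005); cv2.imwrite("pics/end_probe.png",r)
spots("wrist",["probe","probe_end","rest"])
im=vision.camera("top")[:,:,::-1]; spots("top",["bar0","probe","calliper","jar","dish"])
im=vision.camera("side")[:,:,::-1]; spots("side",["bar0","probe","calliper","jar","dish"])
cv2.imwrite("pics/end.png",np.vstack([cv2.resize(r,(560,305)),im[60:355]]))
```

```text
t 42.25 p [0.6149, -0.066, 0.2926] closeang 5.3 zax [0.004, -0.001, -1.0] F [1.4, -0.7, -0.1] w 0.0626 gf 0.0 q [-0.29, 0.47, 1.4, 0.0, 1.27, -0.38]
wrist probe [([0.696, -0.088, 0.033], 0.86)]
wrist probe_end [([0.689, -0.016, 0.04], 0.49)]
wrist rest [([0.695, -0.081, 0.001], 0.55)]
top bar0 [([0.529, 0.17, 0.028], 0.96), ([0.591, -0.428, 0.016], 0.86), ([0.522, 0.247, 0.025], 0.64), ([0.513, 0.325, 0.02], 0.59), ([0.522, -0.232, 0.006], 0.56)]
top probe []
top calliper [([0.779, 0.002, -0.0], 0.64)]
top jar [([0.726, 0.302, -0.001], 0.84), ([0.417, -0.244, 0.005], 0.48)]
top dish [([0.738, -0.323, -0.001], 0.55)]
side bar0 [([0.526, 0.176, 0.031], 0.81), ([0.521, -0.06, 0.015], 0.78), ([0.513, 0.318, 0.027], 0.74), ([0.592, -0.431, 0.015], 0.57)]
side probe [([0.702, -0.087, 0.041], 0.62), ([0.776, 0.006, -0.001], 0.4)]
side calliper [([0.778, 0.006, -0.001], 0.92)]
side jar [([0.729, 0.303, 0.002], 0.79), ([0.517, 0.25, 0.001], 0.34)]
side dish [([0.742, -0.32, 0.004], 0.91)]
```

View pics/end.png

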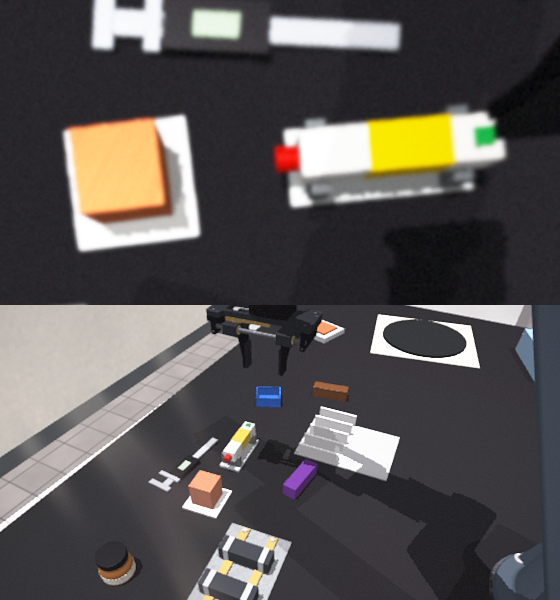

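The probe lies between the rest's prongs at (400,148) with its tip out. The rack is empty, the bars sit on the strips, and the calliper, jar and dish are where they were. I hand in.

```bash
python3 -c "
from rig import hand_in
print(hand_in())"
```

```text
the job is handed in; nothing more can be done
None
```

The job is handed in at about 42 s: all three bars in the rack lie square across both brass strips with clear gaps, the probe's red tip was pushed fully in (8.7 N) against the copper block, the probe is back on its rest, and the calliper, jar and dish still read at their starting positions.

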